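# Clear the gauge tester: clamp back, finished units into the tote

### The arm

A 7-joint arm with a two-finger parallel gripper is mounted at the origin on the work surface. World frame = base frame: x ahead of the robot, y to its left, z up, the work surface at z = 0. Lengths are in m, angles in rad, forces in N, time in s.
With the tool pointing down it reaches from about 0.425 to 0.925 m from the base axis. Payload 6.8 kg.
Tool frame: the origin (TCP) lies on the front face of the gripper's body, between the roots of the fingers; the fingertips stand 73 mm ahead of it and the grasp point (between the pads) lies 54 mm ahead of it; z points along the fingers, y is the direction in which the jaws open and shut (so a half turn about z gives the same grasp; the last joint's range is limited). The gripper opens to 85 mm and grips with 20 to 120 N. Pads are 22 mm wide; open, the fingers measure 114 mm over their backs; the gripper's body (76 mm by 85 mm) begins 54 mm behind the grasp point. The pads swing forward as they close: fully open they stand 13 mm farther back than shut.
Start: joints at [-1.298, 0.477, 0.022, 1.555, -0.011, 1.109, -0.083], TCP at [0.251, 0.627, 0.304] pointing down, gripper open.
Joint ranges: [-2.96, 2.96], [-0.34, 2.1], [-1.41, 1.46], [0.24, 2.44], [-1.37, 4.51], [0.17, 1.92], [-2.96, 2.96]. Speed limits (rad/s): [2.39, 2.39, 3.14, 3.14, 3.14, 3.14, 3.14].

### API

Orientations are given as a rotation vector (axis times angle).
In Python, from bench import * gives the robot as it stands.
- The arm moves only by the tool jog_arm, never from a script. Its argument "plan" is a list of rows, each a list of 2 entries, a list of its own where there are three numbers: the shift along the world's x, y, z in cm, then the turn about the world's z in rad. In form: [[[tx, ty, tz], twist], ...]. A call has 1 to 12 rows; each row shifts and turns the commanded pose from where the row before left it; what a row does not reach is not made up. A row lasts 1/10 s, in which the tool goes at most 50 mm and 8.59 degrees, less where a joint would pass 70% of its speed; a pose out of reach is approached as far as the arm can. A call is refused whole if a number of a shift passes 5 or a number of a turn 0.15, either way. A call with a gripper value outside its range is refused whole. "hand" is the finger opening in cm, from 0 to 8.54, set as the call begins (left out, the last holds). The fingers move at their own pace and stop on an object; "grip_force" is the grip in N (left out, the last holds). Time passes only in rows, so rows that do not move let the fingers close. It gives the time, the measured TCP pose, the force and the opening at its end, in the units of the state.
- get_obs(): the state, without advancing time (a new reading comes with each control period).
- grab_frame(name): name is "side" or "top" or "wrist"; returns the picture (400x640x3 uint8, red, green, blue); there is no depth.
- get_calibration(name): a dict with "intrinsics" (3x3 intrinsics, pixels), "xyz" and "orientation" of the camera in the world. Camera axes: x right, y down, z forward; pixel columns grow to the right and rows downward; lengths in m; the calibration is good to about 2 mm. A picture is of the moment at which its call begins: read the wrist's pose just before it. get_calibration takes no time and is no camera call; for the wrist camera it gives the pose at the moment of the call.
- hand_in(): hands the job in, once; it reports no verdict.
The state is a dict: "clock": time; "joints": joint angles; "qvel": joint speeds; "tau": joint torques, N m; "tcp_pos": TCP position; "orientation": TCP orientation; "contact_force": force on the tool from outside, world axes, zero at the start; "moment": the same for the moment, N m; "grip_width": finger opening in m.
Only numpy, scipy, OpenCV 4.12 (cv2) and the standard library are available. Lean on these libraries where they do the work, as an engineer would, in place of code of your own. Each camera call takes 0.05 s, during which the arm holds its last target. There are 200 camera calls.

### The job

Collect the three finished, green-capped gauge units into the blue tote: two stand in the tester's steel catch tray and one is still held in the check nest. Swing the nest's toggle clamp over centre and fully back before taking that unit out, and leave it back. Stand all three upright on the tote's floor, set down gently rather than dropped; leave the red-capped reject where it stands in the tray, and do not push or tip the unit already in the tote.

Things in the scene. Friction and masses are not known exactly. Their poses are not given: they have to be found in the camera images.
- unit_a: finished gauge unit: green square foot 56 x 56 x 14 mm, white column above it 26 (its x) x 34 (its y) x 66 mm with thin coloured stripes, and a round green cap (diameter 20, 8 high) on top; 88 mm tall, 130 g, bottom-heavy. Origin at the centre of the foot's underside, z up through the cap. Starts in the catch tray
- unit_b: finished unit identical to unit_a, starts in the catch tray; same origin and axes
- unit_c: finished unit identical to unit_a, starts seated in the check nest under the clamp, its axes within 2 degrees of the nest's; same origin and axes
- reject: rejected unit, same shape as unit_a but with a red cap; stands in the catch tray; same origin and axes. To be left alone
- stowed: finished unit identical to unit_a, already standing in the tote; same origin and axes. To be left alone
- tester: fixed white bench tester, 320 mm tall, with an open steel catch tray before it. Origin at bench height under the tray's centre. Tray 310 (x) x 180 (y) mm, walls 5 mm thick, 25 high, floor 5 mm above the bench; its units stand in a row along x, about 90 mm apart. The cabinet (360 x 280 mm) begins 155 mm from the origin towards -y; a chute up to 75 mm high fills the gap
- nest: check nest, fixed to the bench: aluminium plate 185 x 85 x 10 mm. Origin at bench height under the centre of the seat, where the unit stands on the plate (foot 10 mm above the bench) between three rails 6 mm high with 2 mm play; the clamp stands on its +x side
- clamp (a joint): toggle clamp of the nest, hinged about the nest's y axis at point clamp_hinge. 0 rad: clamped, its rubber foot on the rim of the unit's foot and its handle nearly upright; grows as the handle swings away from the unit towards the nest's +x; 1.25 rad is fully back. It stays back by its own weight once well past upright
- clamp_hinge (a point): the clamp's hinge axis, 60 mm from the nest's origin along the nest's +x, 30 mm above the bench
- clamp_ball (a point): centre of the blue ball knob (diameter 24 mm) on top of the clamp's 10 mm thick steel handle; 89 mm from the hinge axis. With the clamp on, it lies 48 mm from the nest's origin along its +x, 118 mm above the bench; fully back, 140 mm along its +x and 69 mm above the bench
- tote: open blue plastic tote, fixed, 310 (x) x 210 (y) x 70 mm high outside, walls 5 mm, inner floor 5 mm above the bench. Origin under its centre at bench height. One unit already stands in its +y half; the -y half is empty
Things that resemble listed ones, but are neither listed nor needed, are in the scene too. What is meant by the nest is not pink, and is the larger of those in its own colour.

How it is judged:
By the outcome, as a careful person would: the job done as asked, in the order asked, and still so for the second after the job is handed in, with the robot touching nothing.
It also fails if it takes over 72 s, if anything falls off the work surface, if the arm or the gripper's body presses on something with over 40 N, if the wrist force passes 120 N, or if a joint passes its speed limit or range.

## Working session

There is one attempt and no reset: what is moved stays moved. The work goes in short steps, Python scripts to look and compute and a tool call to move; the robot and the scene stay as the last step left them, time stands still between calls to the robot, and variables do not carry over. Pictures are saved under pics/ and viewed, about 8 in all and at most 12, crops included, and the job is handed in when it is done.

Besides the shell and the picture viewer there is one more tool, called after "Emit:" as name([rows], argument=value, ...), one row to a line, values as JSON. jog_arm: Moves the arm, as the interface text tells. Its arguments: {"type":"object","properties":{"plan":{"type":"array","items":{"type":"array"}},"hand":{"type":"number"},"grip_force":{"type":"number"}},"required":["plan"]}

```bash
mkdir -p pics
python3 - <<'E'
from bench import *
import cv2
for n in("side","top"):
    c=get_calibration(n);print(n,c)
    cv2.imwrite(f"pics/{n}0.png",grab_frame(n)[:,:,::-1])
o=get_obs();print(o['tcp_pos'],o['orientation'],o['contact_force'],o['grip_width'],o['clock'])
print(get_calibration("wrist"))
E
```

```text
side {'intrinsics': array([[445.10366849,   0.        , 320.17896577],
       [  0.        , 445.10366849, 204.02717612],
       [  0.        ,   0.        ,   1.        ]]), 'xyz': array([ 1.04580471, -0.14826405,  0.79924064]), 'orientation': array([-1.94499982, -1.50712575,  0.58359832])}
top {'intrinsics': array([[414.73525686,   0.        , 324.73463311],
       [  0.        , 414.73525686, 200.83598083],
       [  0.        ,   0.        ,   1.        ]]), 'xyz': array([0.28824994, 0.03246177, 1.06337705]), 'orientation': array([-2.17159537,  2.18318933, -0.08670521])}
[0.25071336 0.6262579  0.30301041] [-5.94521524e-01 -3.08462364e+00  2.61461097e-03] [ 0.61984641 -0.23282811 -0.19366011] 0.08536025976591136 0.1
{'intrinsics': array([[333.07756305,   0.        , 320.25420531],
       [  0.        , 333.07756305, 195.1893766 ],
       [  0.        ,   0.        ,   1.        ]]), 'xyz': array([0.18898441, 0.65186912, 0.37230248]), 'orientation': array([2.40796993, 1.63117536, 0.21981686])}
```

View pics/top0.png

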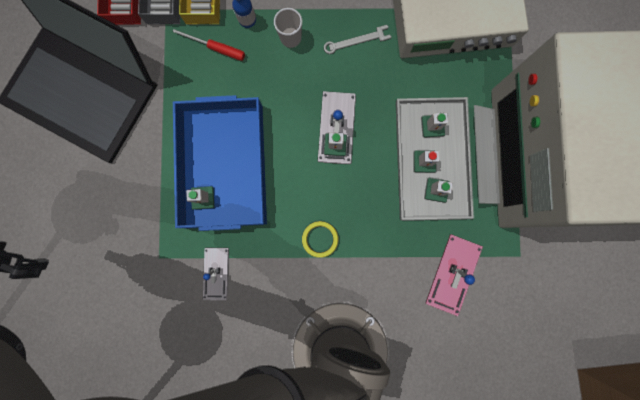

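View pics/side0.png

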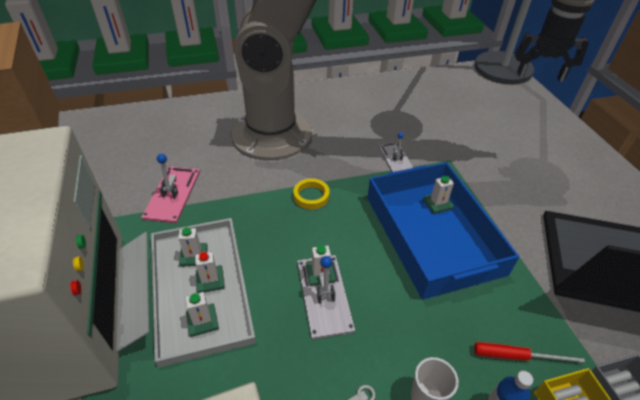

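Top view (pixels): candidates for the nest are the large aluminium one at (337,128), with a unit at (336,139) and ball at (338,116); a smaller grey one at (215,273), which is a decoy; and a pink one at (455,275), also a decoy. I choose (337,128). Green caps in the tray are at (441,118) and (445,187), and the red reject is at (432,156). The stowed unit is at (194,195) in the tote.

```bash
cat > h.py <<'E'
from bench import *
import cv2, numpy as np
from scipy.spatial.transform import Rotation as R
def rays(c,uv):
    uv=np.atleast_2d(np.float64(uv)); K=c['intrinsics']
    d=np.c_[(uv-K[[0,1],[2,2]])/K[[0,1],[0,1]],np.ones(len(uv))]
    return c['xyz'],R.from_rotvec(c['orientation']).apply(d)
def plane(c,uv,z):
    o,d=rays(c,uv); return o+d*((z-o[2])/d[:,2])[:,None]
def tri(c1,p1,c2,p2):
    o1,d1=rays(c1,p1);o2,d2=rays(c2,p2);d1,d2=d1[0],d2[0]
    s=np.linalg.lstsq(np.c_[d1,-d2],o2-o1,rcond=None)[0]
    a,b=o1+s[0]*d1,o2+s[1]*d2; return (a+b)/2,np.linalg.norm(a-b)
def blobs(img,lo,hi,amin=6,amax=1e9):
    m=cv2.inRange(cv2.cvtColor(img,cv2.COLOR_RGB2HSV),np.array(lo),np.array(hi))
    n,_,st,ce=cv2.connectedComponentsWithStats(m)
    return [(ce[i].round(1).tolist(),int(st[i,4]),st[i,:4].tolist()) for i in range(1,n) if amin<=st[i,4]<=amax]
def yaw():
    return R.from_rotvec(get_obs()['orientation']).as_matrix()
E
python3 - <<'E'
from h import *
for n in("top","side"):
    im=cv2.cvtColor(cv2.imread(f"pics/{n}0.png"),cv2.COLOR_BGR2RGB)
    print(n,'green',blobs(im,(50,150,90),(80,255,255),10,300))
    print('red',blobs(im,(0,180,120),(6,255,255),10,300))
    print('blue',blobs(im,(100,170,60),(118,255,255),15))
t=get_calibration("top")
print('tote corners z=.07\n',plane(t,[[175,102],[260,98],[263,225],[177,227]],.07).round(3))
print('nest corners z=.01\n',plane(t,[[322,92],[355,94],[352,163],[319,161]],.01).round(3))
print('tray corners z=.025\n',plane(t,[[397,99],[467,98],[473,217],[401,219]],.025).round(3))
print(yaw().round(3))
im=cv2.imread("pics/top0.png"); s=cv2.imread("pics/side0.png")
a=cv2.resize(im[80:230,310:480],None,fx=2.6,fy=2.6,interpolation=3)
b=cv2.resize(s[215:365,140:360],None,fx=1.6,fy=2.6*1.0,interpolation=3)
cv2.imwrite("pics/crop0.png",np.hstack([a,b])[:600,:800])
E
```

```text
top green [([441.2, 117.3], 26, [439, 115, 6, 6]), ([537.2, 121.1], 23, [536, 118, 4, 8]), ([445.5, 186.3], 27, [443, 184, 6, 6])]
red [([224.3, 48.7], 241, [207, 40, 36, 19]), ([534.5, 78.2], 24, [533, 75, 4, 8]), ([432.4, 155.5], 33, [429, 153, 7, 6])]
blue [([241.6, 6.1], 206, [233, 0, 18, 15]), ([205.7, 126.7], 1436, [174, 99, 86, 91]), ([337.6, 114.7], 54, [334, 111, 8, 9]), ([216.6, 200.6], 61, [214, 193, 7, 15]), ([189.2, 214.1], 166, [185, 201, 10, 24]), ([206.2, 276.2], 26, [204, 274, 6, 6]), ([469.2, 279.2], 58, [465, 276, 9, 8])]
side green [([444.8, 178.5], 33, [442, 176, 7, 6]), ([186.0, 231.1], 40, [183, 228, 7, 7]), ([79.0, 239.8], 42, [77, 236, 5, 9]), ([320.8, 248.5], 51, [318, 245, 7, 8]), ([194.4, 297.9], 57, [191, 294, 8, 9])]
red [([203.2, 255.7], 51, [200, 252, 8, 8]), ([73.6, 286.5], 66, [71, 281, 6, 12])]
blue [([535.5, 16.8], 628, [517, 0, 35, 47]), ([577.7, 51.8], 2532, [532, 0, 90, 106]), ([635.4, 10.9], 25, [630, 3, 10, 18]), ([571.9, 51.6], 52, [568, 46, 8, 12]), ([600.1, 91.1], 178, [588, 83, 25, 18]), ([161.3, 158.1], 50, [158, 155, 8, 8]), ([439.2, 231.8], 11764, [368, 162, 150, 137]), ([326.1, 261.7], 83, [321, 257, 11, 10]), ([511.5, 390.6], 493, [498, 377, 32, 23])]
tote corners z=.07
 [[0.616 0.402 0.07 ]
 [0.625 0.193 0.07 ]
 [0.314 0.184 0.07 ]
 [0.31  0.39  0.07 ]]
nest corners z=.01
 [[ 0.66   0.041  0.01 ]
 [ 0.655 -0.044  0.01 ]
 [ 0.473 -0.035  0.01 ]
 [ 0.479  0.05   0.01 ]]
tray corners z=.025
 [[ 0.636 -0.151  0.025]
 [ 0.637 -0.33   0.025]
 [ 0.332 -0.335  0.025]
 [ 0.328 -0.155  0.025]]
[[-0.928  0.372 -0.001]
 [ 0.372  0.928 -0.002]
 [-0.    -0.002 -1.   ]]
```

View pics/crop0.png

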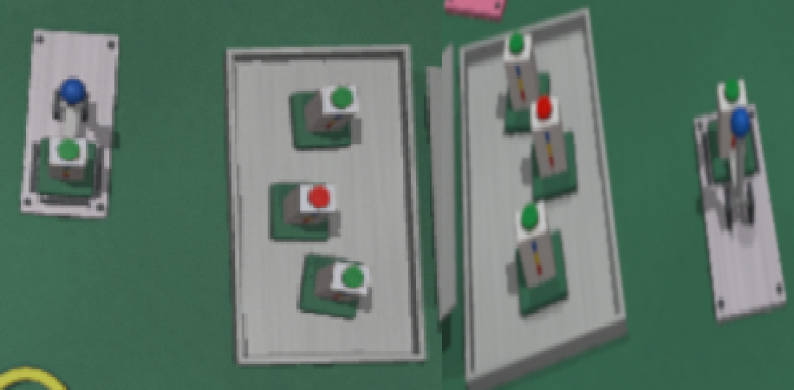

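The crop confirms the nest: aluminium plate, green-capped unit under the clamp, blue ball on its +x side (world +x). Left to right in world x, the tray holds green, red, green.

Run:
```python
from h import *
t=get_calibration("top");s=get_calibration("side")
for n,a,b in [('trayhi',[441.2,117.3],[194.4,297.9]),('reject',[432.4,155.5],[203.2,255.7]),('traylo',[445.5,186.3],[186,231.1]),('ball',[337.6,114.7],[326.1,261.7]),('nestcap',[336.5,138],[320.8,248.5]),('stowed',[194,195],[444.8,178.5])]:
    p,e=tri(t,a,s,b);print(n,p.round(4),round(e,4))
```

```text
trayhi [ 0.5676 -0.2433  0.0923] 0.0004
reject [ 0.4753 -0.2198  0.093 ] 0.0002
traylo [ 0.4019 -0.2489  0.0919] 0.0002
ball [0.5673 0.0047 0.1202] 0.0003
nestcap [0.5177 0.0076 0.098 ] 0.0014
stowed [0.3847 0.3438 0.094 ] 0.002
```

Emit:
jog_arm([
  [[2.0, -3.9, -0.2], 0.0275],
  [[2.0, -3.9, -0.2], 0.0275],
  [[2.0, -3.9, -0.2], 0.0275],
  [[2.0, -3.9, -0.2], 0.0275],
  [[2.0, -3.9, -0.2], 0.0275],
  [[2.0, -3.9, -0.2], 0.0275],
  [[2.0, -3.9, -0.2], 0.0275],
  [[2.0, -3.9, -0.2], 0.0275],
  [[2.0, -3.9, -0.2], 0.0275],
  [[2.0, -3.9, -0.2], 0.0275],
  [[2.0, -3.9, -0.2], 0.0275],
  [[2.0, -3.9, -0.2], 0.0275],
], hand=6.0, grip_force=20)

```text
clock: 1.3
tcp_pos: [0.4912, 0.1569, 0.2797]
orientation: [-0.078, -3.14, 0.0]
contact_force: [0.6, 0.1, 0.6]
grip_width: 0.06
```

Emit:
jog_arm([
  [[1.9, -3.8, -0.5], 0],
  [[1.9, -3.8, -0.5], 0],
  [[1.9, -3.8, -0.5], 0],
  [[1.9, -3.8, -0.5], 0],
  [[0, 0, 0], 0],
  [[0, 0, 0], 0],
])

```text
clock: 1.9
tcp_pos: [0.5667, 0.0055, 0.2593]
orientation: [-0.084, -3.139, 0.001]
contact_force: [-0.6, 0.1, -1.2]
grip_width: 0.0599
```

Run:
```python
from h import *
c=get_calibration("wrist");o=get_obs();im=grab_frame("wrist")
cv2.imwrite("pics/w1.png",im[:,:,::-1])
print(o['tcp_pos'],o['orientation'],c['xyz'])
for nm,lo,hi in(('g',(50,150,60),(80,255,255)),('b',(100,170,60),(118,255,255))): print(nm,blobs(im,lo,hi,60))
```

```text
[0.56672465 0.00552263 0.25932425] [-8.40113412e-02 -3.13925740e+00  6.09582200e-04] [0.50028569 0.00948729 0.32869825]
g [([320.0, 130.8], 549, [307, 117, 28, 28]), ([3.2, 212.9], 130, [0, 203, 10, 21])]
b [([579.0, 123.0], 28741, [509, 0, 131, 248]), ([318.7, 206.7], 944, [302, 190, 35, 35])]
```

View pics/w1.png

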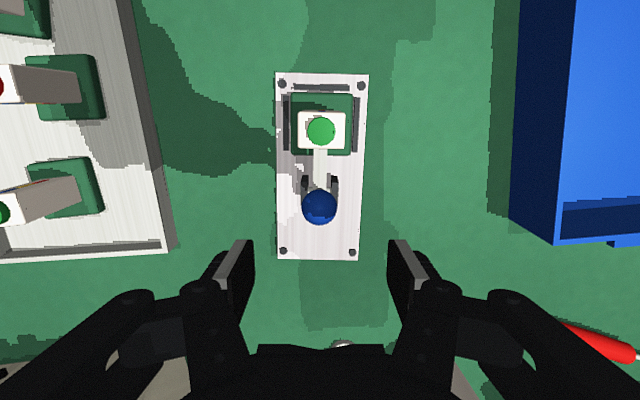

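The nest unit's cap is at (320,131) and the ball at (319,207), between the open fingers. The jaws line up with the nest.

Run:
```python
from h import *
c=get_calibration("wrist")
print(plane(c,[[318.7,206.7]],.118).round(4),plane(c,[[320,130.8]],.098).round(4))
p=plane(c,[[276,72],[369,74],[358,261],[275,260]],.01);print(p.round(4),p.mean(0))
v=(p[2]+p[3]-p[0]-p[1]);print(np.arctan2(v[1],v[0]))
```

```text
[[0.566  0.0065 0.118 ]] [[0.5182 0.0097 0.098 ]]
[[ 0.4709 -0.0276  0.01  ]
 [ 0.4769  0.0561  0.01  ]
 [ 0.6616  0.0424  0.01  ]
 [ 0.656  -0.0446  0.01  ]] [0.56634734 0.00656797 0.01      ]
-0.08268225051766384
```

Emit:
jog_arm([
  [[0, 0.05, -2.2], -0.01],
  [[0, 0, -2.2], 0],
  [[0, 0, -2.2], 0],
  [[0, 0, -2.1], 0],
  [[0, 0, 0], 0],
])

```text
clock: 2.45
tcp_pos: [0.5647, 0.0092, 0.1705]
orientation: [-0.091, -3.135, -0.0]
contact_force: [-0.2, 0.0, 0.1]
grip_width: 0.0599
```

Emit:
jog_arm([
  [[0, 0, 0], 0],
  [[0, 0, 0], 0],
  [[0, 0, 0], 0],
  [[0, 0, 0], 0],
  [[0, 0, 0], 0],
], hand=1.8, grip_force=20)

```text
clock: 2.95
tcp_pos: [0.5675, 0.0047, 0.1747]
orientation: [0.099, 3.138, -0.003]
contact_force: [-1.4, -6.1, 4.7]
grip_width: 0.0218
```

Emit:
jog_arm([
  [[0.55, -0.035, 0.05], 0],
  [[0.55, -0.035, 0.03], 0],
  [[1.11, -0.07, -0.06], 0],
  [[1.09, -0.07, -0.19], 0],
  [[1.06, -0.07, -0.33], 0],
  [[1.01, -0.07, -0.46], 0],
])

```text
clock: 3.55
tcp_pos: [0.6213, 0.0006, 0.1648]
orientation: [0.099, 3.138, -0.005]
contact_force: [-1.3, -6.5, -0.2]
grip_width: 0.0226
```

Emit:
jog_arm([
  [[0.95, -0.06, -0.58], 0],
  [[0.87, -0.06, -0.7], 0],
  [[0.77, -0.05, -0.8], 0],
  [[0.67, -0.045, -0.89], 0],
  [[0.45, -0.03, -0.8], 0],
  [[0, 0, 0], 0],
])

```text
clock: 4.15
tcp_pos: [0.6594, -0.0023, 0.1266]
orientation: [0.099, 3.136, -0.006]
contact_force: [1.2, -7.1, 0.9]
grip_width: 0.0225
```

Emit:
jog_arm([
  [[0.1, 0, -0.3], 0],
  [[0, 0, 0], 0],
])

```text
clock: 4.35
tcp_pos: [0.6604, -0.0024, 0.1244]
orientation: [0.099, 3.135, -0.006]
contact_force: [2.3, -8.6, 2.1]
grip_width: 0.0226
```

Emit:
jog_arm([
  [[0, 0, 0], 0],
  [[0, 0, 0], 0],
  [[0, 0, 0], 0],
  [[0, 0, 2.5], 0],
  [[0, 0, 4], 0],
  [[0, 0, 4], 0],
  [[-3.5, 0.2, 2], 0],
  [[-3.5, 0.2, 0], 0],
  [[-3.5, 0.2, 0], 0],
  [[-3.5, 0.2, 0], 0],
  [[0, 0, 0], 0],
], hand=6.0)

```text
clock: 5.45
tcp_pos: [0.5141, 0.0096, 0.2473]
orientation: [-0.094, -3.136, -0.001]
contact_force: [0.6, -0.1, -0.1]
grip_width: 0.0595
```

Run:
```python
from h import *
c=get_calibration("wrist");o=get_obs();im=grab_frame("wrist")
cv2.imwrite("pics/w2.png",im[:,:,::-1])
print(o['tcp_pos'],o['orientation'],c['xyz'],o['contact_force'])
g=blobs(im,(50,150,60),(80,255,255),60);print(g)
t=get_calibration("top");im=grab_frame("top");b=[x for x in blobs(im,(100,170,60),(118,255,255),15) if 300<x[0][0]<380];print(b)
s=grab_frame("side");b2=[x for x in blobs(s,(100,170,60),(118,255,255),15) if 260<x[0][0]<380];print(b2)
for x in b2: print(plane(get_calibration("side"),[x[0]],.069))
cv2.imwrite("pics/s2.png",s[:,:,::-1])
for x in g: print(plane(c,[x[0]],.098).round(4))
```

```text
[0.51412346 0.00964789 0.24731068] [-9.37001518e-02 -3.13611177e+00 -1.25311866e-03] [0.44789701 0.01395602 0.31686745] [ 0.619063   -0.1270997  -0.07967317]
[([318.6, 209.5], 559, [305, 195, 28, 28]), ([3.8, 285.4], 167, [0, 275, 11, 23])]
[]
[([334.6, 317.5], 84, [330, 313, 10, 10])]
[[ 0.65630893 -0.00202243  0.069     ]]
[[0.5176 0.0088 0.098 ]]
[[ 0.5623 -0.2257  0.098 ]]
```

The side image puts the ball at (0.656, -0.002), which matches the fully-back position. Next is unit_c.

Emit:
jog_arm([
  [[0.35, -0.05, -2.5], 0],
  [[0, 0, -3], 0],
  [[0, 0, -3], 0],
  [[0, 0, -2.5], 0],
  [[0, 0, -2], 0],
  [[0, 0, 0], 0],
])

```text
clock: 6.2
tcp_pos: [0.5218, 0.0087, 0.1151]
orientation: [-0.095, -3.136, 0.001]
contact_force: [-1.2, 0.2, 0.7]
grip_width: 0.0605
```

Emit:
jog_arm([
  [[0, 0, 0], 0],
  [[0, 0, 0], 0],
  [[0, 0, 0], 0],
  [[0, 0, 0], 0],
  [[0, 0, 0], 0],
], hand=2.5, grip_force=30)

```text
clock: 6.7
tcp_pos: [0.5229, 0.0088, 0.1185]
orientation: [0.096, 3.138, 0.001]
contact_force: [0.3, -0.1, 4.8]
grip_width: 0.0336
```

Emit:
jog_arm([
  [[0, 0, 1], 0],
  [[0, 0, 2], 0],
  [[0, 0, 3.5], 0],
  [[0, 0, 4], 0],
  [[0, 1, 3.5], 0],
  [[0.6, 4, 0], 0.02],
  [[0.6, 4, 0], 0.02],
  [[0.6, 4, 0], 0.02],
  [[0.6, 4, 0], 0.02],
  [[0.6, 4, 0], 0.02],
  [[0.6, 3, 0], 0],
  [[0, 0, 0], 0],
])

```text
clock: 7.9
tcp_pos: [0.5572, 0.2547, 0.2579]
orientation: [0.073, -3.141, -0.004]
contact_force: [0.2, 1.3, -1.5]
grip_width: 0.0336
```

Emit:
jog_arm([
  [[0, 0, 0], 0],
  [[0, 0, 0], 0],
])

```text
clock: 8.1
tcp_pos: [0.5581, 0.2471, 0.2577]
orientation: [0.059, -3.141, 0.002]
contact_force: [0.3, -0.4, -1.0]
grip_width: 0.0339
```

Run:
```python
from h import *
o=get_obs();print(o['tcp_pos'],o['orientation'],o['contact_force'],o['grip_width'])
c=get_calibration("wrist");im=grab_frame("wrist");cv2.imwrite("pics/w3.png",im[:,:,::-1])
o=get_obs();print(o['tcp_pos'])
```

```text
[0.55805596 0.24712118 0.25770917] [ 5.89285340e-02 -3.14059807e+00  1.75701193e-03] [ 0.29974598 -0.43262806 -1.02628332] 0.03389092829660246
[0.55816716 0.246985   0.25778114]
```

View pics/w3.png

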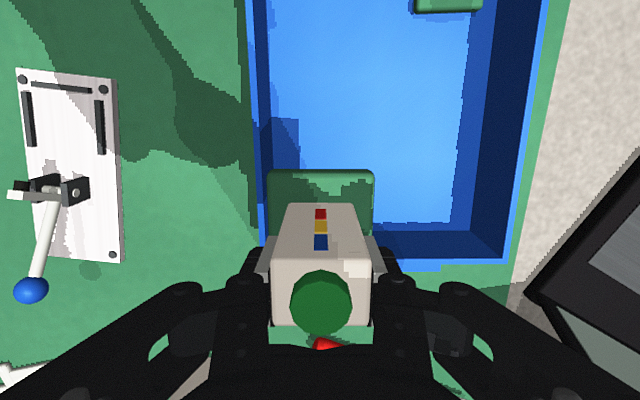

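The unit is held upright and straight. The nest is empty, with the clamp back (ball at (31,290)). I lower it slowly into the tote.

Emit:
jog_arm([
  [[0, 0, -3], 0],
  [[0, 0, -3.5], 0],
  [[0, 0, -3.5], 0],
  [[0, 0, -2.2], 0],
  [[0, 0, -1.2], 0],
  [[0, 0, -0.5], 0],
  [[0, 0, -0.1], 0],
  [[0, 0, 0], 0],
  [[0, 0, 0], 0],
])

```text
clock: 9.05
tcp_pos: [0.5588, 0.249, 0.1189]
orientation: [-0.061, 3.139, 0.002]
contact_force: [0.0, -0.2, -0.2]
grip_width: 0.0335
```

Emit:
jog_arm([
  [[0, 0, -0.15], 0],
  [[0, 0, 0], 0],
  [[0, 0, -0.15], 0],
  [[0, 0, 0], 0],
])

```text
clock: 9.45
tcp_pos: [0.5581, 0.2487, 0.1145]
orientation: [0.062, -3.141, 0.0]
contact_force: [-0.4, 0.8, -1.1]
grip_width: 0.0334
```

Emit:
jog_arm([
  [[0, 0, -0.1], 0],
  [[0, 0, 0], 0],
  [[0, 0, -0.1], 0],
  [[0, 0, 0], 0],
])

```text
clock: 9.85
tcp_pos: [0.5582, 0.2487, 0.1136]
orientation: [0.061, -3.141, -0.0]
contact_force: [-3.2, -1.2, 8.3]
grip_width: 0.0337
```

Emit:
jog_arm([
  [[0, 0, -0.1], 0],
  [[0, 0, 0], 0],
  [[0, 0, 0], 0],
])

```text
clock: 10.15
tcp_pos: [0.5583, 0.2487, 0.1135]
orientation: [-0.061, 3.141, 0.001]
contact_force: [-6.5, -2.6, 17.4]
grip_width: 0.0335
```

Emit:
jog_arm([
  [[0, 0, 0.15], 0],
  [[0, 0, 0], 0],
])

```text
clock: 10.35
tcp_pos: [0.5584, 0.2488, 0.1136]
orientation: [-0.061, 3.14, 0.001]
contact_force: [-1.5, 0.5, 6.1]
grip_width: 0.0335
```

Emit:
jog_arm([
  [[0, 0, 0], 0],
  [[0, 0, 0], 0],
  [[0, 0, 0], 0],
  [[0, 0, 0], 0],
  [[0, 0, 3], 0],
  [[0, 0, 4], 0],
  [[0, 0, 4], 0],
  [[0, 0, 4], 0],
  [[0, -1, 3], 0],
  [[0, -3, 0], 0],
  [[0, -4, 0], 0],
], hand=5.0)

```text
clock: 11.45
tcp_pos: [0.5583, 0.1702, 0.2944]
orientation: [-0.068, 3.138, 0.003]
contact_force: [0.1, 0.6, -0.3]
grip_width: 0.05
```

Emit:
jog_arm([
  [[0, -4.5, 0], 0],
  [[0, -4.5, 0], 0],
  [[0, -4.5, 0], 0],
  [[0, -4.5, 0], 0],
  [[0, -4.5, 0], 0],
  [[0, -4.5, 0], 0],
  [[0, -4.5, 0], 0],
  [[0, -4.5, 0], 0],
  [[0, -2, 0], 0],
  [[0, 0, 0], 0],
  [[0, 0, 0], 0],
])

```text
clock: 12.55
tcp_pos: [0.5581, -0.2111, 0.2928]
orientation: [0.061, -3.141, -0.001]
contact_force: [0.5, 1.3, -0.5]
grip_width: 0.0497
```

Run:
```python
from h import *
c=get_calibration("wrist");o=get_obs();im=grab_frame("wrist")
cv2.imwrite("pics/w4.png",im[:,:,::-1]);np.save("c4.npy",c,allow_pickle=True)
print(o['tcp_pos'],o['orientation'],o['clock'])
for x in blobs(im,(50,150,60),(80,255,255),60): print(x,plane(c,[x[0]],.093).round(4))
for x in blobs(im,(0,180,100),(6,255,255),60): print('red',x,plane(c,[x[0]],.093).round(4))
```

```text
[ 0.55807577 -0.21107459  0.29282421] [ 6.05334173e-02 -3.14059196e+00 -8.93476362e-04] 12.55
([281.0, 193.7], 388, [270, 183, 23, 22]) [[ 0.566  -0.2432  0.093 ]]
red ([312.2, 79.9], 495, [300, 67, 25, 27]) [[ 0.4748 -0.22    0.093 ]]
```

View pics/w4.png

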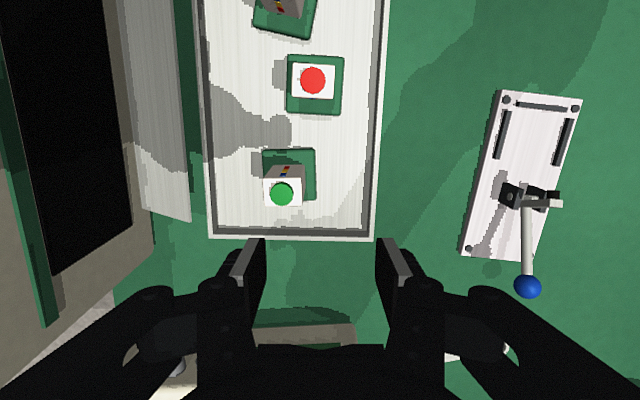

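The reject's red cap is at (312,80). The near green unit (x≈0.567) has its cap at (281,194) and is nearly square to the tray. The other green unit, at the top edge, is turned about 0.2 rad.

Run:
```python
from h import *
c=np.load("c4.npy",allow_pickle=True).item()
im=cv2.cvtColor(cv2.imread("pics/w4.png"),cv2.COLOR_BGR2RGB);h=cv2.cvtColor(im,cv2.COLOR_RGB2HSV)
m=cv2.inRange(h,np.array((60,60,20)),np.array((90,255,140)))
n,l,st,ce=cv2.connectedComponentsWithStats(m[:235,215:365])
for i in range(1,n):
    if st[i,4]>300:
        p=np.argwhere(l==i)[:,::-1]+[215,0]; w=plane(c,p,.019)[:,:2]
        r=cv2.minAreaRect((w*1000).astype(np.float32));print(np.round(r[0],1),np.round(r[1],1),r[2],st[i,:5])
for a,b in(((263,152),(315,148)),((315,148),(316,200)),((253,27),(309,40)),((309,40),(317,8))):
    q=plane(c,[a,b],.019);v=q[1]-q[0];print(q.round(4)[:,:2].tolist(),np.degrees(np.arctan2(v[1],v[0])),np.linalg.norm(v))
```

```text
[ 413.1 -250.5] [55.6 34.2] 81.0869140625 [  37    0   65   40 1434]
[ 474.7 -219.9] [54.6 54.6] 88.9332275390625 [  71   54   58   61 1718]
[ 565.7 -243.1] [55.5 54.7] 3.6659746170043945 [  47  148   54   53 1247]
[[0.5425, -0.2703], [0.5363, -0.2168]] 96.62695397567371 0.05383039900557601
[[0.5363, -0.2168], [0.592, -0.2138]] 3.102866953209069 0.055729164325681764
[[0.4254, -0.2789], [0.4345, -0.2261]] 80.17896605599073 0.053597978318318196
[[0.4345, -0.2261], [0.407, -0.2195]] 166.54433665020093 0.02826121281507723
```

Emit:
jog_arm([
  [[0.85, -3.2, -1], 0.025],
  [[0, 0, -4], 0],
  [[0, 0, -4], 0],
  [[0, 0, -3.5], 0],
  [[0, 0, -3], 0],
  [[0, 0, -2.3], 0],
  [[0, 0, 0], 0],
  [[0, 0, 0], 0],
], hand=5.6)

```text
clock: 13.4
tcp_pos: [0.5672, -0.2419, 0.1154]
orientation: [0.104, -3.14, -0.001]
contact_force: [0.3, -0.3, 0.5]
grip_width: 0.0559
```

Emit:
jog_arm([
  [[0, 0, 0], 0],
  [[0, 0, 0], 0],
  [[0, 0, 0], 0],
  [[0, 0, 0], 0],
  [[0, 0, 0], 0],
], hand=2.5, grip_force=30)

```text
clock: 13.9
tcp_pos: [0.5678, -0.2433, 0.1168]
orientation: [-0.101, 3.137, -0.0]
contact_force: [-0.2, 1.4, 7.6]
grip_width: 0.0337
```

Emit:
jog_arm([
  [[0, 0, 1], 0],
  [[0, 0, 2], 0],
  [[0, 0, 3.5], 0],
  [[0, 0, 4], 0],
  [[0, 0.5, 4], 0],
  [[-0.4, 2, 0.5], 0],
  [[-0.7, 3.6, 0], 0],
  [[-0.9, 4.6, 0], 0],
  [[-0.9, 4.6, 0], 0],
  [[-0.9, 4.6, 0], 0],
  [[-0.9, 4.6, 0], 0],
  [[-0.9, 4.6, 0], -0.02],
])

```text
clock: 15.1
tcp_pos: [0.5098, 0.0491, 0.2658]
orientation: [-0.068, 3.14, 0.0]
contact_force: [1.3, 0.1, -1.8]
grip_width: 0.0335
```

Emit:
jog_arm([
  [[-0.9, 4.6, 0], -0.02],
  [[-0.9, 4.6, 0], 0],
  [[-0.9, 4.6, 0], 0],
  [[-0.7, 3.5, 0], 0],
  [[-0.4, 2, 0], 0],
  [[0, 0, 0], 0],
  [[0, 0, 0], 0],
])

```text
clock: 15.8
tcp_pos: [0.4725, 0.2403, 0.2654]
orientation: [-0.039, 3.141, -0.001]
contact_force: [0.0, -0.9, -1.5]
grip_width: 0.0337
```

Emit:
jog_arm([
  [[0, 0.6, -2], 0],
  [[0, 0, -4], 0],
  [[0, 0, -4], 0],
  [[0, 0, -2.7], 0],
  [[0, 0, -1.2], 0],
  [[0, 0, -0.4], 0],
  [[0, 0, 0], 0],
  [[0, 0, -0.2], 0],
  [[0, 0, 0], 0],
])

```text
clock: 16.7
tcp_pos: [0.4733, 0.247, 0.1212]
orientation: [-0.038, 3.14, 0.002]
contact_force: [-0.1, -0.2, -1.7]
grip_width: 0.0337
```

Emit:
jog_arm([
  [[0, 0, -0.15], 0],
  [[0, 0, 0], 0],
  [[0, 0, 0], 0],
])

```text
clock: 17.0
tcp_pos: [0.4727, 0.2468, 0.1188]
orientation: [-0.038, 3.141, 0.0]
contact_force: [0.3, 0.4, -1.9]
grip_width: 0.0333
```

Emit:
jog_arm([
  [[0, 0, -0.1], 0],
  [[0, 0, 0], 0],
  [[0, 0, -0.1], 0],
  [[0, 0, 0], 0],
])

```text
clock: 17.4
tcp_pos: [0.4727, 0.2467, 0.1168]
orientation: [0.038, -3.141, -0.0]
contact_force: [-1.4, -0.2, 3.4]
grip_width: 0.0336
```

Emit:
jog_arm([
  [[0, 0, -0.1], 0],
  [[0, 0, 0], 0],
  [[0, 0, 0], 0],
])

```text
clock: 17.7
tcp_pos: [0.4727, 0.2467, 0.1168]
orientation: [0.038, -3.141, -0.001]
contact_force: [-5.1, -2.0, 13.6]
grip_width: 0.0338
```

Emit:
jog_arm([
  [[0, 0, 0.12], 0],
  [[0, 0, 0], 0],
])

```text
clock: 17.9
tcp_pos: [0.4728, 0.2468, 0.1169]
orientation: [-0.038, 3.141, 0.0]
contact_force: [0.2, -1.1, -1.4]
grip_width: 0.0336
```

Emit:
jog_arm([
  [[0, 0, 0], 0],
  [[0, 0, 0], 0],
  [[0, 0, 0], 0],
  [[0, 0, 0], 0],
  [[0, 0, 3], 0],
  [[0, 0, 4], 0],
  [[0, 0, 4], 0],
  [[0, 0, 4], 0],
  [[0, -1, 2.5], 0],
  [[0, -3, 0], 0],
  [[0, -4, 0], 0],
  [[0, -4.5, 0], 0],
], hand=5.0)

```text
clock: 19.1
tcp_pos: [0.4725, 0.1213, 0.2921]
orientation: [-0.042, 3.14, 0.001]
contact_force: [0.5, -0.4, 0.7]
grip_width: 0.05
```

Emit:
jog_arm([
  [[0, -4.5, 0], -0.02],
  [[0, -4.5, 0], -0.02],
  [[0, -4.5, 0], -0.03],
  [[0, -4.5, 0], -0.03],
  [[0, -4.5, 0], -0.03],
  [[0, -4.5, 0], -0.03],
  [[0, -4.5, 0], -0.02],
  [[-0.5, -2.5, 0], 0],
  [[-0.5, -1, 0], 0],
  [[0, 0, 0], 0],
  [[0, 0, 0], 0],
])

```text
clock: 20.2
tcp_pos: [0.4629, -0.2268, 0.2916]
orientation: [-0.242, -3.132, -0.002]
contact_force: [0.1, 0.4, 0.2]
grip_width: 0.0502
```

Run:
```python
from h import *
c=get_calibration("wrist");o=get_obs();im=grab_frame("wrist")
cv2.imwrite("pics/w5.png",im[:,:,::-1])
print(o['tcp_pos'],o['orientation'],o['clock'])
for x in blobs(im,(50,150,60),(80,255,255),60): print(x,plane(c,[x[0]],.093).round(4))
for x in blobs(im,(0,180,100),(6,255,255),60): print('red',x,plane(c,[x[0]],.093).round(4))
h=cv2.cvtColor(im,cv2.COLOR_RGB2HSV)
m=cv2.inRange(h,np.array((60,60,20)),np.array((90,255,140)))
n,l,st,ce=cv2.connectedComponentsWithStats(m)
for i in range(1,n):
    if 300<st[i,4]<4000:
        p=np.argwhere(l==i)[:,::-1]; w=plane(c,p,.019)[:,:2]
        r=cv2.minAreaRect((w*1000).astype(np.float32));print(np.round(r[0],1),np.round(r[1],1),r[2],st[i,:5])
```

```text
[ 0.46288775 -0.22677234  0.29163175] [-2.42040686e-01 -3.13192355e+00 -1.61241766e-03] 20.2
([279.6, 114.3], 465, [268, 102, 24, 25]) [[ 0.4007 -0.2486  0.093 ]]
red ([329.5, 197.5], 390, [319, 187, 22, 22]) [[ 0.4736 -0.2199  0.093 ]]
[ 400.8 -248.3] [54.2 54.7] 79.92728424072266 [ 261   83   56   58 1617]
[ 473.2 -219.9] [54.5 55.3] 88.89241027832031 [ 299  149   57   57 1283]
[661.4   5.7] [60.  27.7] 44.98521041870117 [515 297  42  29 632]
[ 656.3 -256.3] [165.9  54.7] 81.14623260498047 [ 251  310  139   40 3608]
[ 748.4 -100.1] [76.4 39.2] 27.85407257080078 [ 444  352   39   46 1058]
```

View pics/w5.png

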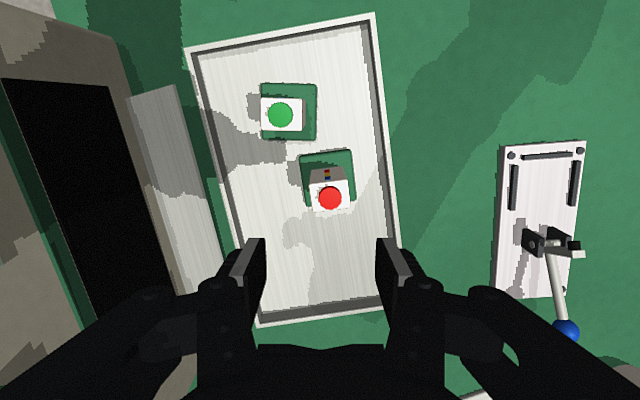

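The remaining green unit's cap is at (280,114) and the reject's is at (330,198). The target is (0.401, -0.2485), yaw about -0.176, with jaws clear of the reject.

Emit:
jog_arm([
  [[-3.1, -1.1, 0], -0.01],
  [[-3.1, -1.1, 0], -0.01],
  [[0, 0, -3], 0],
  [[0, 0, -4], 0],
  [[0, 0, -4], 0],
  [[0, 0, -3.5], 0],
  [[0, 0, -2.2], 0],
  [[0, 0, -1], 0],
  [[0, 0, 0], 0],
  [[0, 0, 0], 0],
], hand=5.6)

```text
clock: 21.25
tcp_pos: [0.4015, -0.25, 0.1156]
orientation: [0.274, 3.128, -0.0]
contact_force: [0.5, 0.5, 0.1]
grip_width: 0.0557
```

Emit:
jog_arm([
  [[0, 0, 0], 0],
  [[0, 0, 0], 0],
  [[0, 0, 0], 0],
  [[0, 0, 0], 0],
  [[0, 0, 0], 0],
], hand=2.5, grip_force=30)

```text
clock: 21.75
tcp_pos: [0.4015, -0.2505, 0.116]
orientation: [0.275, 3.127, -0.0]
contact_force: [-0.6, 1.1, 8.5]
grip_width: 0.0338
```

Emit:
jog_arm([
  [[0, 0, 1], 0],
  [[0, 0, 2], 0],
  [[0, 0, 3.5], 0],
  [[0, 0, 4], 0],
  [[0, 0, 3.5], 0],
  [[0.6, 2, 1], 0.01],
  [[1, 3.6, 0], 0.02],
  [[1.2, 4.2, 0], 0.02],
  [[1.2, 4.2, 0], 0.02],
  [[1.2, 4.2, 0], 0.02],
  [[1.2, 4.2, 0], 0.02],
  [[0.8, 4.2, 0], 0.02],
])

```text
clock: 22.95
tcp_pos: [0.4729, 0.0173, 0.2657]
orientation: [0.071, 3.14, 0.0]
contact_force: [1.1, -0.6, -0.8]
grip_width: 0.0336
```

Emit:
jog_arm([
  [[-0.9, 4.2, 0], 0.02],
  [[-1.4, 4.2, 0], 0.02],
  [[-1.4, 4.2, 0], 0.02],
  [[-1.4, 4.2, 0], 0.02],
  [[-1.4, 3.6, 0], 0],
  [[-1.2, 2, 0], 0],
  [[0, 0, 0], 0],
  [[0, 0, 0], 0],
])

```text
clock: 23.75
tcp_pos: [0.3955, 0.2393, 0.2652]
orientation: [-0.055, 3.141, -0.001]
contact_force: [0.5, -1.1, -0.8]
grip_width: 0.0337
```

Emit:
jog_arm([
  [[-0.9, 0.55, -2], 0],
  [[0, 0, -4], 0],
  [[0, 0, -4], 0],
  [[0, 0, -2.7], 0],
  [[0, 0, -1.2], 0],
  [[0, 0, -0.4], 0],
  [[0, 0, 0], 0],
  [[0, 0, -0.2], 0],
  [[0, 0, 0], 0],
])

```text
clock: 24.65
tcp_pos: [0.3873, 0.2456, 0.1207]
orientation: [-0.053, 3.14, 0.002]
contact_force: [0.1, -0.2, -1.7]
grip_width: 0.0335
```

Emit:
jog_arm([
  [[0, 0, -0.15], 0],
  [[0, 0, 0], 0],
  [[0, 0, -0.1], 0],
  [[0, 0, 0], 0],
  [[0, 0, 0], 0],
])

```text
clock: 25.15
tcp_pos: [0.3867, 0.2452, 0.1173]
orientation: [0.054, -3.141, 0.0]
contact_force: [0.8, 0.5, -1.6]
grip_width: 0.0336
```

Emit:
jog_arm([
  [[0, 0, -0.1], 0],
  [[0, 0, 0], 0],
  [[0, 0, 0], 0],
])

```text
clock: 25.45
tcp_pos: [0.3867, 0.2452, 0.1163]
orientation: [0.054, -3.141, 0.0]
contact_force: [0.5, 0.0, -2.3]
grip_width: 0.0338
```

Emit:
jog_arm([
  [[0, 0, -0.08], 0],
  [[0, 0, 0], 0],
  [[0, 0, 0], 0],
])

```text
clock: 25.75
tcp_pos: [0.3867, 0.2452, 0.116]
orientation: [0.054, -3.141, -0.0]
contact_force: [-2.8, -1.9, 7.6]
grip_width: 0.0337
```

Emit:
jog_arm([
  [[0, 0, 0.06], 0],
  [[0, 0, 0], 0],
])

```text
clock: 25.95
tcp_pos: [0.3867, 0.2453, 0.1161]
orientation: [-0.054, 3.141, 0.0]
contact_force: [0.6, -0.3, -2.4]
grip_width: 0.0337
```

Emit:
jog_arm([
  [[0, 0, 0], 0],
  [[0, 0, 0], 0],
  [[0, 0, 0], 0],
  [[0, 0, 0], 0],
  [[0, 0, 3], 0],
  [[0, 0, 4], 0],
  [[0, 0, 4], 0],
  [[0, 0, 4], 0],
  [[1, 0, 4], 0],
  [[2, 0, 1.5], 0],
  [[3, 0, 0], 0],
  [[3, 0, 0], 0],
], hand=5.0)

```text
clock: 27.15
tcp_pos: [0.4776, 0.2454, 0.3222]
orientation: [-0.055, 3.14, 0.002]
contact_force: [0.0, -0.3, 0.0]
grip_width: 0.05
```

Emit:
jog_arm([
  [[1, 0, 0], 0],
  [[0, 0, 0], 0],
  [[0, 0, 0], 0],
])

```text
clock: 27.45
tcp_pos: [0.4856, 0.2452, 0.3206]
orientation: [0.054, -3.139, 0.001]
contact_force: [-0.4, -0.5, -0.3]
grip_width: 0.0501
```

Run:
```python
from h import *
c=get_calibration("wrist");o=get_obs();im=grab_frame("wrist")
print(o['tcp_pos'],o['orientation'],o['clock'])
for x in blobs(im,(50,150,60),(80,255,255),60): print(x,plane(c,[x[0]],.093).round(4))
s=grab_frame("side");b2=[x for x in blobs(s,(100,170,60),(118,255,255),15) if 260<x[0][0]<380];print(b2)
for x in b2: print(plane(get_calibration("side"),[x[0]],.069))
a=im[:,:,::-1];b=s[:,:,::-1]
cv2.imwrite("pics/fin.png",cv2.resize(np.vstack([a[:,100:],b[140:340,100:]]),None,fx=1,fy=1)[:600])
```

```text
[0.48560258 0.24524584 0.32057015] [ 5.41665710e-02 -3.13949237e+00  8.68168517e-04] 27.45
([321.5, 62.9], 97, [314, 50, 21, 25]) [[0.3865 0.243  0.093 ]]
([444.9, 62.7], 92, [434, 54, 24, 24]) [[0.3828 0.3458 0.093 ]]
([320.1, 164.0], 209, [312, 153, 21, 21]) [[0.4717 0.2448 0.093 ]]
([321.2, 246.5], 282, [312, 238, 19, 19]) [[0.5522 0.2487 0.093 ]]
[([334.6, 317.5], 84, [330, 313, 10, 10])]
[[ 0.65630893 -0.00202243  0.069     ]]
```

View pics/fin.png

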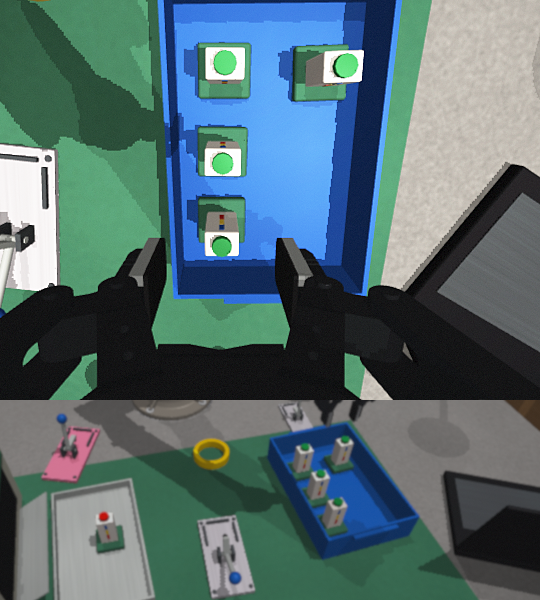

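All four units stand upright in the tote. Their caps are at crop pixels (225,62), (222,163), (221,247) and, for the stowed unit, (345,65). The red reject is alone in the tray at (104,518), the nest is empty and the ball is back at (235,577).

```bash
python3 -c "
from bench import *
print(hand_in())"
```

```text
the job is handed in; nothing more can be done
None
```

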